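Check the cabin dehumidifier's filter

TASK

Get the galley dehumidifier ready for its filter check: first push the blue drip tray fully home until it clicks and stays, only then swing the grey top flap up until it stands upright or beyond by itself. Draw the hidden filter plate up out of its slot (it has an orange pull tab) and finish while still holding it: upright, still, clear of everything else, its lower edge at least 5 cm higher than the dehumidifier's top, with its broad face parallel to the face of the light panel. Leave the flap standing open, the tray home, and the other things on the worktop where they are.

Things in the scene. Friction and masses are not known exactly. Their poses are not given: they have to be found in the camera images.
- unit: white dehumidifier, fixed, 260 x 190 x 130 mm (x, y, z). Origin: centre of its underside. Its -x side is the front, where the tray comes out. The filter chamber is the rear part, under the flap: inside it spans unit x -14 to +118 mm and 150 mm along y, floor at 12 mm height, open at the top (130 mm) when the flap is up. The filter stands in it at unit x = 35 mm, y = 0, its x along the unit's x.
- tray (a joint): how far the blue drip tray is drawn out, in m: 0 = fully home, up to 0.09. It slides along the unit's -x; about 1 N of friction and it stays where left. Over the last 9 mm a sprung ball must be overridden (under 10 N more), then, from about 3 mm, it pulls the tray home against its stop.
- tray_front (a point): point on the outer face of the tray's front panel, mid-width, at 100 mm height; moves with the tray. The panel is upright, 186 mm wide, from 16 to 124 mm height, 12 mm thick; with the tray home its outer face is 142 mm from the unit's origin along -x. Push it in the unit's +x direction.
- flap (a joint): angle of the grey top flap, in rad: 0 = shut (level), 1.57 = upright, stop at 1.9. Stiff hinge: stays where it is left (about 2 N at the bar moves it).
- flap_bar (a point): middle of the flap's black round bar handle: 10 mm diameter, 90 mm long, parallel to the hinge (unit's y), axis 30 mm above the flap's upper face, a post at each end, 25 mm from the flap's free edge. Can be pinched from above with the fingers closing along the unit's x, and may turn in the grip. Flap: 150 (unit x) x 186 x 6 mm.
- flap_hinge (a point): middle of the flap's hinge line, at 131 mm height near the unit's rear; the hinge runs along the unit's y. The shut bar is 125 mm in front of it (unit -x) and 36 mm higher. Opening turns the bar up and over towards the unit's rear.
- filter_center (a point): centre of the filter plate. Loose, 85 to 155 g: black frame, grey mesh, 12 mm thick (x), 142 mm wide (y), 72 mm high, plus an orange pull tab 12 x 44 x 30 mm on the middle of its top edge; 102 mm high in all, z up. In its slot (1.5 mm play) the tab's top lies 16 mm below the unit's top; side guides reach 100 mm height: draw straight up 100 mm. 43 mm free before the tab, 77 mm behind it.
- panel: light panel on a foot at the far side, a plate 22 x 170 x 130 mm standing upright from 50 to 180 mm height. Origin on the worktop below the plate's centre; its white face looks along its own -x, so a plate is parallel to it when their x axes are parallel (either way round).
- mug_center (a point): white mug, 80 mm wide, 92 mm high, its centre. Leave alone.
- spice_center (a point): small amber jar with red cap, 48 mm wide, 100 mm high, its centre. Leave alone.
- jar_center (a point): glass jar with green cap, 72 mm wide, 110 mm high, its centre. Leave alone.
- tin_center (a point): yellow-banded tin, 76 mm wide, 85 mm high, its centre. Leave alone.
- sealant_center (a point): red sealant cartridge standing upright, 50 mm wide, 235 mm high with its nozzle; point on its axis 80 mm up. Leave alone.
- driver_grip (a point): handle of a yellow screwdriver lying on the worktop, about 200 mm long. Leave alone.
Mind the look-alikes: they are no part of the job. Of the things that look like the panel, the larger one is meant.

How it is judged:
By the outcome, as a careful person would: the job done as asked, in the order asked, and still so for the second after the job is handed in, while the arm keeps its last pose, push and grip.
It also fails if it takes over 66 s, if anything falls off the work surface, if the arm or the gripper's body presses on something with over 40 N, if the wrist force passes 120 N, or if a joint passes its speed limit or range.

ROBOT

A 6-joint arm with a two-finger parallel gripper is mounted at the origin on the work surface. World frame = base frame: x ahead of the robot, y to its left, z up, the work surface at z = 0. Lengths are in m, angles in rad, forces in N, time in s.
With the tool pointing down it reaches from about 0.3 to 0.85 m from the base axis. Payload 4.2 kg.
Tool frame: the origin (TCP) lies midway between the tips of the shut fingers; the grasp point (between the pads) lies env.grasp_offset behind it (env.grasp_offset is the distance from the TCP to the grasp point, in m); y points along the fingers, z is the direction in which the jaws open and shut, and the axes are right-handed (so a half turn about y gives the same grasp; the last joint's range is limited). The gripper opens to 91 mm and grips with 3 to 60 N. Pads are 32 mm wide; open, the fingers measure 118 mm over their backs; the gripper's body (76 mm by 178 mm) begins 60 mm behind the grasp point.
Start: joints at [-1.226, 0.32, 1.565, -0, 1.257, -0.02], TCP at [0.205, -0.537, 0.214] pointing down, gripper open.
Joint ranges: [-3.11, 3.11], [-0.84, 2.01], [0.21, 2.61], [-1.34, 4.49], [0.05, 2.63], [-2.56, 2.56]. Speed limits (rad/s): [2.57, 2.57, 3.14, 3.14, 3.14, 3.14].

INTERFACE

Orientations are given as a unit quaternion [x, y, z, w].
In Python, from rig import env gives the robot as it stands. Calls block until the motion is done:
- env.goto(position, orientation): joint-space move of the TCP to a pose.
- env.line_to(position, frame=None, feed=0.15, max_force=None): straight line of the TCP; frame=None keeps the orientation; feed is the mean speed in m/s. With max_force (N) it stops when the force on the tool has changed by that much, and returns True; else False.
- env.movej(angles): joint-space move.
- env.open() and env.grab(squeeze=None): open the fingers fully, or close them until they stop; squeeze is the grip in N (None keeps the last).
- env.dwell(seconds).
- env.ik(position, orientation): joint angles nearest the present ones, or None.
- env.get_image(name): name is "scene" or "top" or "wrist"; returns a dict with "color" (384x512x3 uint8, blue, green, red), "range_z" (384x512 float32, m along the optical axis (not along the pixel's ray), 0 where there is no reading), "vertical_fov" (degrees; the focal length in pixels is half the picture's height over the tangent of half this angle, whatever the lens; pixels are square), "cx", "cy" (the principal point, pixels), "origin" and "rotation" of the camera in the world. Camera axes: x right, y down, z forward; pixel columns grow to the right and rows downward; lengths in m; the calibration is good to about 2 mm. A picture is of the moment at which its call begins.
A pose or a line that the arm cannot do raises env.IKError and nothing moves.
- env.finish_job(): hands the job in, once; it reports no verdict.
Trained networks look in a picture, given as the dict that the camera call returned (one of the last four; its "shot" number tells which), for a name from the list of things; names that differ only in an ending like _2 or _b are one class to them, and where a whole thing is asked for, a point or a joint stands for the part that bears it (a point fixed in the world has none). Each returns a list of dicts, best first, with "p" (0 to 1); they miss things now and then, are a little off and sometimes report something else, mostly with a low value. They report only what shows in the picture. A call takes as long as a camera call. They do not tell look-alikes from the thing itself.
- env.look_for(picture, name): "pixel" ([column, row] in pixels, amid what is visible of it).
- env.cut_out(picture, name): "pixels" (384x512 bool, what is visible of it) and "pixel" ([column, row] in pixels, amid what is visible of it).
- env.landmark_of(picture, name): "pixel" ([column, row] in pixels: a listed point, or the origin of a listed thing).
Readings, each from a call of its own:
- env.get_time(): time.
- env.get_qpos(): joint angles.
- env.get_qd(): joint speeds.
- env.get_effort(): joint torques, N m.
- env.get_tool_pos(): TCP position.
- env.get_ee_rot(): TCP orientation.
- env.get_wrist_force(): force on the tool from outside, world axes, zero at the start.
- env.get_torque(): the same for the moment, N m.
- env.get_width(): finger opening in m.
Only numpy, scipy, OpenCV 4.12 (cv2) and the standard library are available. Lean on these libraries where they do the work, as an engineer would, in place of code of your own. Each camera call takes 0.05 s, during which the arm holds its last target.

## Working session

There is one attempt and no reset: what is moved stays moved. The work goes in short steps, each a Python script; the robot and the scene stay as the last script left them, time stands still between calls to the robot, and variables do not carry over. Pictures are saved under pics/ and viewed, and the job is handed in when it is done.

```bash
ls; mkdir -p pics; cat > h.py <<'E'
import numpy as np, cv2
from rig import env
def K(p):
    h=p["color"].shape[0]; return h/2/np.tan(np.radians(p["vertical_fov"])/2)
def back(p,u,v,z=None):
    f=K(p); d=p["range_z"][int(round(v)),int(round(u))] if z is None else z
    return np.array(p["origin"])+np.array(p["rotation"])@np.array([(u-p["cx"])/f*d,(v-p["cy"])/f*d,d])
def onplane(p,u,v,h):
    f=K(p); r=np.array(p["rotation"])@np.array([(u-p["cx"])/f,(v-p["cy"])/f,1]); o=np.array(p["origin"])
    return o+r*(h-o[2])/r[2]
def cloud(p):
    f=K(p); d=p["range_z"]; v,u=np.indices(d.shape)
    c=np.stack([(u-p["cx"])/f*d,(v-p["cy"])/f*d,d],-1)
    w=c@np.array(p["rotation"]).T+np.array(p["origin"]); w[d<=0]=np.nan
    return w
def proj(p,X):
    c=np.array(p["rotation"]).T@(np.array(X)-np.array(p["origin"])); f=K(p)
    return c[0]/c[2]*f+p["cx"],c[1]/c[2]*f+p["cy"]
E
python3 - <<'E'
from h import *
print(env.grasp_offset, env.get_time())
for n in("scene","top"):
    p=env.get_image(n); cv2.imwrite(f"pics/{n}0.png",p["color"]); print(n,p["origin"],p["vertical_fov"],p["cx"],p["cy"],p["rotation"])
    np.savez(f"{n}0.npz",**{k:v for k,v in p.items()})
    for t in["unit","tray_front","flap_bar","flap_hinge","panel","mug_center","spice_center","jar_center","tin_center","sealant_center","driver_grip"]:
        for r in env.landmark_of(p,t)[:3]:
            if r["p"]>.2: print(t,np.round(r["pixel"],1),round(r["p"],2),np.round(back(p,*r["pixel"]),3))
E
```

```text
pics
0.0188 0.0
scene [1.01600434 0.4771731  0.82878705] 55.98997136389066 260.24925971960073 185.60892377420987 [ 0.36783887  0.84435966 -0.35904604 -0.15112008]Traceback (most recent call last):
  File "<stdin>", line 8, in <module>
  File "h.py", line 7, in back
    return np.array(p["origin"])+np.array(p["rotation"])@np.array([(u-p["cx"])/f*d,(v-p["cy"])/f*d,d])
                                 ~~~~~~~~~~~~~~~~~~~~~~~^~~~~~~~~~~~~~~~~~~~~~~~~~~~~~~~~~~~~~~~~~~~~~
ValueError: matmul: Input operand 1 has a mismatch in its core dimension 0, with gufunc signature (n?,k),(k,m?)->(n?,m?) (size 3 is different from 4)
```

Rotation is a quaternion; fixing.

```bash
sed -i 's/np.array(p\["rotation"\])/RM(p)/g' h.py; cat >> h.py <<'E'
from scipy.spatial.transform import Rotation as R
def RM(p): return R.from_quat(p["rotation"]).as_matrix()
E
python3 - <<'E'
from h import *
for n in("scene","top"):
    p=env.get_image(n); cv2.imwrite(f"pics/{n}0.png",p["color"]); print(n,p["origin"],RM(p).round(3).tolist())
    np.savez(f"{n}0.npz",**{k:v for k,v in p.items()})
    for t in["unit","tray_front","flap_bar","flap_hinge","panel","mug_center","spice_center","jar_center","tin_center","sealant_center","driver_grip"]:
        for r in env.landmark_of(p,t)[:3]:
            if r["p"]>.2: print(t,np.round(r["pixel"],1),round(r["p"],2),np.round(back(p,*r["pixel"]),3))
print(env.get_time())
E
```

```text
scene [1.01600434 0.4771731  0.82878705] [[-0.684, 0.513, -0.519], [0.73, 0.472, -0.495], [-0.009, -0.718, -0.696]]
unit [256.3 242.3] 0.73 [0.644 0.107 0.131]
tray_front [314.4 265.7] 0.75 [0.576 0.234 0.087]
flap_bar [254.1 202.2] 0.56 [0.576 0.036 0.167]
flap_hinge [220.7 188.6] 0.72 [ 0.583 -0.084  0.139]
panel [141.5 193.2] 0.8 [ 0.707 -0.313  0.057]
panel [206.8 181.5] 0.58 [ 0.511 -0.248  0.01 ]
mug_center [360.2 345.9] 0.63 [0.627 0.409 0.007]
spice_center [401.2 320.4] 0.88 [0.551 0.45  0.072]
jar_center [201.1 121.8] 0.72 [ 0.367 -0.433  0.088]
jar_center [254.6 244. ] 0.23 [0.65  0.107 0.131]
tin_center [152.9 155.4] 0.91 [ 0.586 -0.423  0.07 ]
tin_center [140.6 194.4] 0.37 [ 0.694 -0.356  0.012]
sealant_center [176.1 140.4] 0.66 [ 0.493 -0.416  0.083]
driver_grip [239.1 144.2] 0.72 [ 0.289 -0.322 -0.   ]
top [0.2203075  0.01281351 1.48516017] [[-0.011, -0.98, 0.2], [-1.0, 0.011, 0.0], [-0.002, -0.2, -0.98]]
unit [244.1 170.5] 0.9 [0.536 0.042 0.137]
tray_front [181.9 158.6] 0.81 [0.612 0.263 0.003]
flap_bar [248.5 157.4] 0.82 [0.57  0.027 0.17 ]
flap_bar [120.9 184.8] 0.43 [0.506 0.451 0.075]
flap_hinge [286.9 160.3] 0.55 [ 0.57  -0.096  0.127]
panel [356.6 134.5] 0.57 [ 0.677 -0.343  0.054]
panel [331.9 187.1] 0.57 [ 0.504 -0.259  0.003]
mug_center [137.  147.1] 0.85 [0.22  0.013 1.485]
mug_center [246.2 155.7] 0.5 [0.575 0.034 0.171]
spice_center [123.6 180.8] 0.53 [0.517 0.439 0.087]
jar_center [396.6 227.4] 0.79 [ 0.352 -0.438  0.109]
tin_center [353.4 140.2] 0.74 [ 0.671 -0.342  0.007]
tin_center [389.7 168.7] 0.61 [ 0.549 -0.439  0.081]
sealant_center [385.3 192. ] 0.87 [ 0.466 -0.411  0.108]
driver_grip [345.4 242.2] 0.58 [ 0.314 -0.294  0.01 ]
1.3
```

View pics/scene0.png

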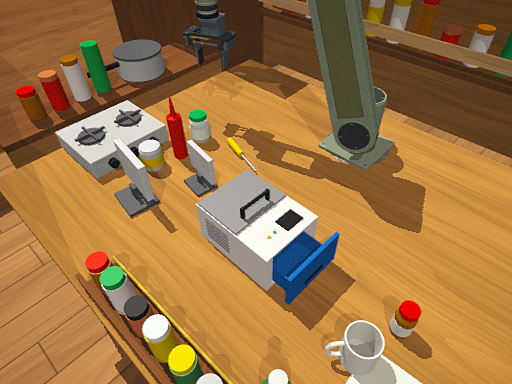

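View pics/top0.png

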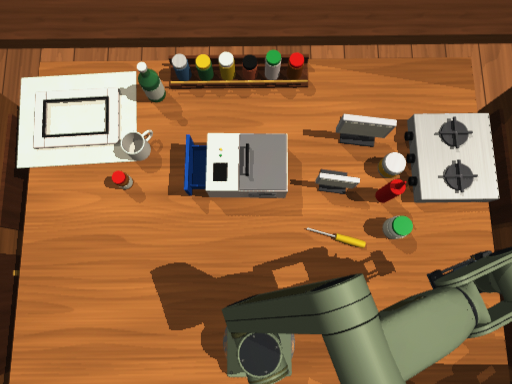

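```bash
python3 - <<'E'
from h import *
P={n:dict(np.load(f"{n}0.npz",allow_pickle=True)) for n in("scene","top")}
for n,p in P.items():
    p={k:(v.item() if v.ndim==0 else v) for k,v in p.items()}
    w=cloud(p)
    m=(w[...,2]>.118)&(w[...,2]<.15)&(abs(w[...,0]-.57)<.17)&(abs(w[...,1]-.04)<.22)
    q=w[m]; rect=cv2.minAreaRect(q[:,:2].astype(np.float32)); print(n,len(q),rect, cv2.boxPoints(rect).round(3).tolist())
    print(np.histogram(q[:,2],bins=16,range=(.118,.15))[0])
    # panels
    for nm,cx,cy in(("big",.69,-.33),("small",.51,-.25)):
        m=(w[...,2]>.06)&(w[...,2]<.2)&(abs(w[...,0]-cx)<.1)&(abs(w[...,1]-cy)<.12)
        q=w[m]; rect=cv2.minAreaRect(q[:,:2].astype(np.float32)); print(nm,len(q),np.round(q.max(0),3),rect)
    # blue tray
    c=p["color"].astype(int); b=(c[...,0]>c[...,2]+60)&(c[...,0]>c[...,1]+30)&(abs(w[...,0]-.57)<.2)&(abs(w[...,1]-.2)<.2)
    q=w[b&(w[...,2]>.118)]; print("tray top",len(q),cv2.minAreaRect(q[:,:2].astype(np.float32)) if len(q)>3 else 0)
    x0,x1,y0,y1=(100,270,100,230) if n=="scene" else (290,430,90,220)
    cv2.imwrite(f"pics/{n}0c.png",cv2.resize(p["color"][y0:y1,x0:x1],None,fx=4,fy=4,interpolation=cv2.INTER_CUBIC))
E
```

```text
scene 6044 ((0.5696291923522949, 0.06810884922742844), (0.3318309187889099, 0.19328881800174713), 88.80657196044922) [[0.4699999988079071, -0.09600000083446503], [0.6629999876022339, -0.10000000149011612], [0.6700000166893005, 0.23199999332427979], [0.47600001096725464, 0.23600000143051147]]
[  56   63  199  226  126  878 1346  408  388 1581  709   42    7    5
    5    5]
big 1017 [ 0.716 -0.269  0.183] ((0.6761590242385864, -0.375141978263855), (0.20932453870773315, 0.08939142525196075), 57.40455627441406)
small 557 [ 0.531 -0.195  0.14 ] ((0.5128486156463623, -0.2600027322769165), (0.13114285469055176, 0.018473291769623756), 81.49720001220703)
tray top 379 ((0.5740411877632141, 0.22761888802051544), (0.012489338405430317, 0.18410086631774902), 88.73394012451172)
top 4829 ((0.5688327550888062, 0.06868954747915268), (0.33092498779296875, 0.19155077636241913), 89.02214813232422) [[0.4699999988079071, -0.0949999988079071], [0.6620000004768372, -0.09799999743700027], [0.6669999957084656, 0.23199999332427979], [0.47600001096725464, 0.23600000143051147]]
[ 30  61  90 175 366 562 676 610 794 718 448 219  68  10   2   0]
big 1061 [ 0.709 -0.27   0.186] ((0.6745797991752625, -0.37611526250839233), (0.210271418094635, 0.0871192216873169), 58.53974914550781)
small 434 [ 0.528 -0.195  0.145] ((0.5105007886886597, -0.2595873773097992), (0.1292252242565155, 0.019195087254047394), 81.0577392578125)
tray top 206 ((0.5698935985565186, 0.22727008163928986), (0.012970881536602974, 0.1796891689300537), 88.68885803222656)
```

View pics/scene0c.png

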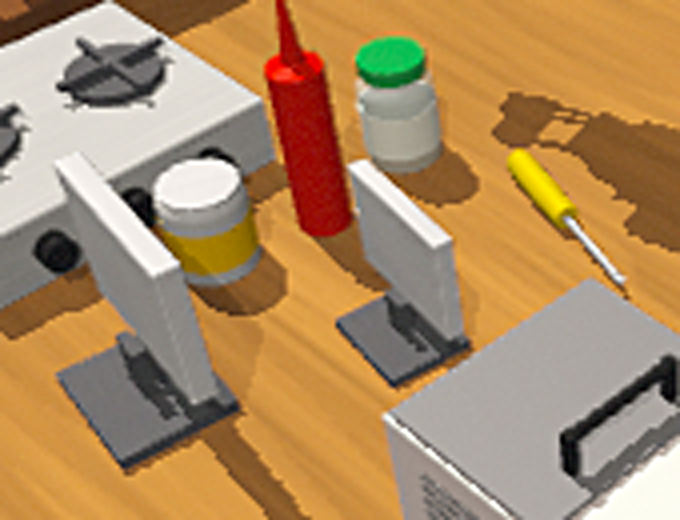

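View pics/top0c.png

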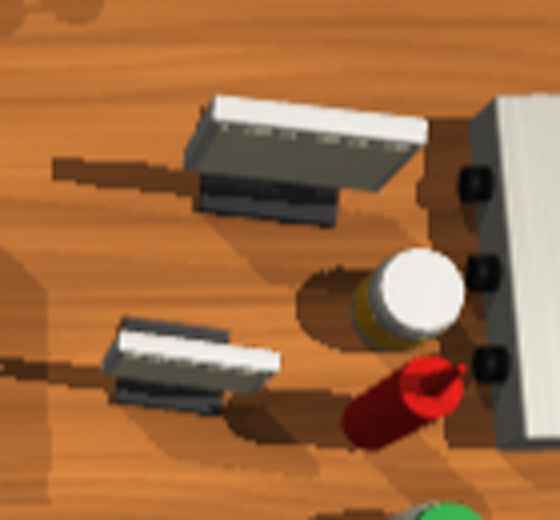

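Two panel-like things: the larger at scene (135,170)/top (367,125), plate top at 0.183 m. The smaller is at scene (200,165)/top (338,180), top at 0.14 m. The crop shows the larger one (behind) matches "50 to 180 mm height", so it is the one meant. Now precise bar, unit and panel yaw.

```bash
python3 - <<'E'
from h import *
print(env.get_time())
for n in("scene","top"):
    p={k:(v.item() if v.ndim==0 else v) for k,v in np.load(f"{n}0.npz",allow_pickle=True).items()}
    w=cloud(p)
    m=(w[...,2]>.158)&(w[...,2]<.185)&(abs(w[...,0]-.57)<.1)&(abs(w[...,1]-.03)<.06)
    q=w[m]; print(n,"bar",len(q),cv2.minAreaRect(q[:,:2].astype(np.float32)),np.percentile(q[:,2],95))
    m=(w[...,2]>.1)&(w[...,2]<.2)&(w[...,0]>.64)&(w[...,0]<.75)&(abs(w[...,1]+.35)<.12)
    q=w[m]; print("panel", cv2.minAreaRect(q[:,:2].astype(np.float32)), q.min(0).round(3),q.max(0).round(3))
    # top band only
    t=q[q[:,2]>.172]; print(" topband",len(t),cv2.minAreaRect(t[:,:2].astype(np.float32)))
    c=t[:,:2]-t[:,:2].mean(0); u,s,vt=np.linalg.svd(c); print(" pca",vt[0],s/np.sqrt(len(t)), t.mean(0).round(3))
    # plane fit on face (RANSAC-ish: lower points)
    f=q[(q[:,2]<.165)]
    best=None; rng=np.random.default_rng(0)
    for _ in range(500):
        a=f[rng.choice(len(f),3,False)]; nn=np.cross(a[1]-a[0],a[2]-a[0]); L=np.linalg.norm(nn)
        if L<1e-5: continue
        nn/=L; k=abs((f-a[0])@nn)<.003
        if best is None or k.sum()>best.sum(): best=k
    g=f[best]; nn=np.linalg.svd(g-g.mean(0))[2][2]; print(" face n",nn.round(4),"yaw deg",np.degrees(np.arctan2(nn[1],nn[0])),best.sum(),len(f))
    m=(w[...,2]>.11)&(w[...,2]<.15)&(abs(w[...,0]-.57)<.17)&(w[...,1]<.165)&(w[...,1]>-.15)
    print(" unit noTray",cv2.minAreaRect(w[m][:,:2].astype(np.float32)))
E
```

```text
1.3
scene bar 155 ((0.5699198246002197, 0.032828766852617264), (0.011617875657975674, 0.09835851937532425), 89.0760498046875) 0.17320639454544706
panel ((0.6890758872032166, -0.3546299934387207), (0.1712360680103302, 0.023417292162775993), 82.73711395263672) [ 0.667 -0.441  0.1  ] [ 0.71  -0.269  0.183]
 topband 318 ((0.6892119646072388, -0.35497820377349854), (0.16945691406726837, 0.02252974919974804), 82.3074951171875)
 pca [0.12975559 0.99154601] [0.05056196 0.00650705] [ 0.691 -0.348  0.18 ]
 face n [ 0.9922 -0.1242  0.0018] yaw deg -7.1373616992165845 276 373
 unit noTray ((0.5693690776824951, 0.03261714428663254), (0.2619458734989166, 0.19291594624519348), 89.1419906616211)
top bar 93 ((0.5680505633354187, 0.0319451279938221), (0.006423533894121647, 0.09707673639059067), 89.59905242919922) 0.17540859851154286
panel ((0.687014102935791, -0.355500727891922), (0.17015968263149261, 0.026995647698640823), 81.76607513427734) [ 0.665 -0.44   0.1  ] [ 0.709 -0.27   0.186]
 topband 379 ((0.6878683567047119, -0.35611090064048767), (0.1691795140504837, 0.025126399472355843), 81.83096313476562)
 pca [-0.13324451 -0.9910832 ] [0.04924777 0.00662248] [ 0.687 -0.356  0.179]
 face n [-0.991   0.1338  0.0023] yaw deg 172.31279884097188 357 378
 unit noTray ((0.5682324171066284, 0.033518724143505096), (0.2605730891227722, 0.19155077636241913), 89.02214813232422)
```

```bash
cat >> h.py <<'E'
yaw=np.arctan2(-.9999,-.0165)
O=np.array([.569,.033,0]); UX=np.array([-.0165,-.9999,0]); UY=np.array([.9999,-.0165,0]); Z=np.array([0,0,1.])
def U(x,y,z): return O+UX*x+UY*y+Z*z
def quat(j,y=-Z):
    j=j-(j@y)*y; j=j/np.linalg.norm(j); return R.from_matrix(np.stack([np.cross(y,j),y,j],1)).as_quat()
def st(): print("t",round(env.get_time(),2),"tcp",np.round(env.get_tool_pos(),4),"F",np.round(env.get_wrist_force(),1),"w",round(env.get_width(),4))
def snap(n,f):
    p=env.get_image(n); cv2.imwrite(f"pics/{f}.png",p["color"]); return p
def pick(pos,j,y=-Z):
    b=[]
    for s in(1,-1):
        q=quat(s*j,y); a=env.ik(pos,q)
        if a is not None: b.append((abs(a[5]),list(np.round(a,2)),q))
    b.sort(key=lambda t:t[0]); return b
E
python3 - <<'E'
from h import *
import math
for nm,pos,j in(("tray_hi",U(-.25,0,.38),UY),("tray",U(-.25,0,.075),UY),("trayend",U(-.155,0,.075),UY),("bar",U(0,0,.15),UX),("barhi",U(.18,0,.26),UX),("tab",U(.035,0,.09),UY),("tabup",U(.035,0,.34),UY)):
    for b in pick(pos,j): print(nm,b[:2])
th=math.radians(-7.6); PN=np.array([math.cos(th),math.sin(th),0])
PT=np.array([-PN[1],PN[0],0])
for y in(.08,.15): 
    for b in pick(np.array([.5,y,.36]),PT): print("fin",y,b[:2])
print(env.ik([.205,-.537,.36],env.get_ee_rot()))
E
```

```text
tray_hi (np.float64(0.4571347405667301), [np.float64(0.44), np.float64(0.38), np.float64(1.06), np.float64(-0.0), np.float64(1.7), np.float64(0.46)])
tray (np.float64(0.4571347405667301), [np.float64(0.44), np.float64(0.53), np.float64(1.6), np.float64(-0.0), np.float64(1.02), np.float64(0.46)])
trayend (np.float64(0.3151398274476409), [np.float64(0.3), np.float64(0.48), np.float64(1.69), np.float64(-0.0), np.float64(0.97), np.float64(0.32)])
bar (np.float64(1.516542944247497), [np.float64(0.04), np.float64(0.36), np.float64(1.67), np.float64(-0.0), np.float64(1.11), np.float64(-1.52)])
bar (np.float64(1.6250497093422958), [np.float64(0.04), np.float64(0.36), np.float64(1.67), np.float64(-0.0), np.float64(1.11), np.float64(1.63)])
barhi (np.float64(1.313569877106132), [np.float64(-0.27), np.float64(0.31), np.float64(1.46), np.float64(-0.0), np.float64(1.37), np.float64(1.31)])
barhi (np.float64(1.8280227764836612), [np.float64(-0.27), np.float64(0.31), np.float64(1.46), np.float64(-0.0), np.float64(1.37), np.float64(-1.83)])
tab (np.float64(0.0072448706982566335), [np.float64(-0.02),
[... 250 characters left out ...]
 0.08 (np.float64(1.302209128828311), [np.float64(0.14), np.float64(0.15), np.float64(1.43), np.float64(-0.0), np.float64(1.56), np.float64(-1.3)])
fin 0.08 (np.float64(1.839383524761482), [np.float64(0.14), np.float64(0.15), np.float64(1.43), np.float64(-0.0), np.float64(1.56), np.float64(1.84)])
fin 0.15 (np.float64(1.1687262960525024), [np.float64(0.27), np.float64(0.18), np.float64(1.4), np.float64(-0.0), np.float64(1.57), np.float64(-1.17)])
fin 0.15 (np.float64(1.9728663575372911), [np.float64(0.27), np.float64(0.18), np.float64(1.4), np.float64(-0.0), np.float64(1.57), np.float64(1.97)])
[-1.22612726e+00  2.68804250e-01  1.27799269e+00 -2.87262278e-06
  1.59470670e+00 -2.01044538e-02]
```

```bash
python3 - <<'E'
from h import *
env.line_to([.205,-.537,.38],feed=.3)
env.grab(10)
q=pick(U(-.25,0,.38),UY)[0][2]
env.goto(U(-.25,0,.38),q); st()
env.line_to(U(-.25,0,.085),feed=.25); st()
r=env.line_to(U(-.150,0,.085),feed=.05,max_force=25); print(r); st()
snap("scene","s1"); 
env.line_to(U(-.175,0,.085),feed=.1); st()
p=snap("scene","s2"); w=cloud(p); c=p["color"].astype(int)
b=(c[...,0]>c[...,2]+60)&(c[...,0]>c[...,1]+30)&(abs(w[...,0]-.57)<.15)&(abs(w[...,1]-.2)<.2)&(w[...,2]>.118)
k=(w[b]-O); print(len(k),np.percentile(k@UX,[2,50,98]))
E
```

```text
t 6.52 tcp [0.5735 0.2822 0.38  ] F [-0.7  0.5  0.5] w 0.0003
t 7.85 tcp [0.5741 0.2833 0.0864] F [0.5 0.4 0. ] w 0.0008
True
t 9.65 tcp [0.5714 0.192  0.085 ] F [0.3 1.9 1.5] w 0.0005
t 10.01 tcp [0.5718 0.2085 0.0848] F [ 0.6 -0.8 -0.7] w 0.0007
96 [-0.14505667 -0.13720837 -0.1305237 ]
```

View pics/s2.png

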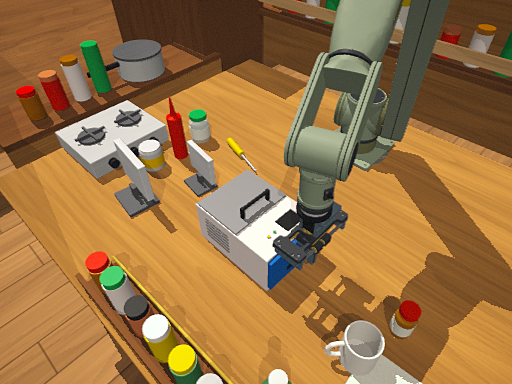

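Tray is home: panel rim at unit x −137 mm (expected −136), contact force reached 25 N against the stop. Now the bar.

```bash
python3 - <<'E'
from h import *
env.line_to(U(-.175,0,.26),feed=.25)
b=pick(U(0,0,.26),UX); q=[x for x in b if x[1][5]>0][0][2]
env.goto(U(0,0,.26),q); env.open()
p=snap("top","t2"); w=cloud(p); c=p["color"].astype(int)
bl=(c[...,0]>c[...,2]+60)&(c[...,0]>c[...,1]+30)&(abs(w[...,0]-.57)<.15)&(abs(w[...,1]-.2)<.2)&(w[...,2]>.118)
k=(w[bl]-O); print(len(k),np.percentile(k@UX,[2,50,98]))
r=env.line_to(U(0,0,.149),feed=.15,max_force=12); print(r); st()
env.grab(15); st(); snap("scene","s3")
E
```

```text
109 [-0.14109294 -0.13782369 -0.13464384]
False
t 14.42 tcp [0.5697 0.033  0.1499] F [ 0.3  0.5 -0.3] w 0.0911
t 15.62 tcp [0.5689 0.031  0.1489] F [ 0.5 -5.9 -0.4] w 0.0095
```

View pics/s3.png

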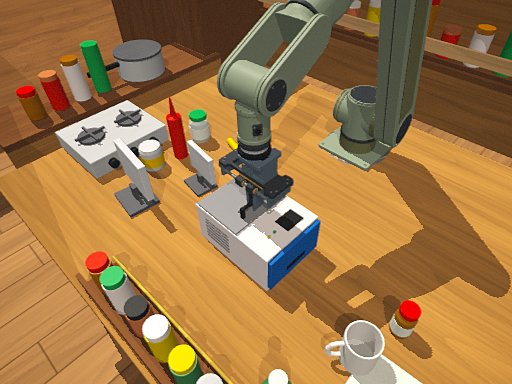

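View pics/t2.png

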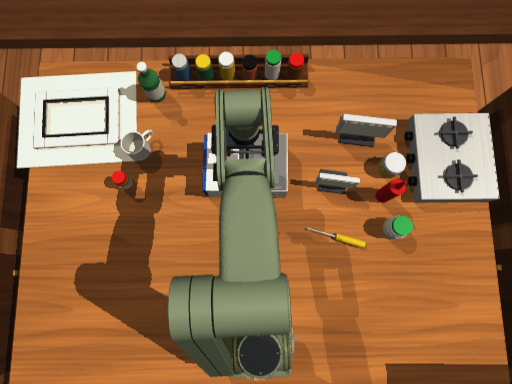

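```bash
cat >> h.py <<'E'
HX=.1268
def arc(a,t):
    ph=a+.2804; x=HX-.1301*np.cos(ph); z=.131+.1301*np.sin(ph)
    d=-Z*np.cos(t)-UX*np.sin(t)
    q=quat(np.cross(UY,d)*(1 if np.cross(UY,d)@UX>0 else -1),d)
    return U(x,0,z)+d*.0188, q
E
python3 - <<'E'
from h import *
st()
p0,q0=arc(0,0); print(p0, q0, env.get_ee_rot())
for s in(1,-1):
  for tm in (0,.35,.6):
    for a in(0,.5,1.,1.4,1.8):
        t=tm*a/1.8; pos,q=arc(a,t)
        if s<0: q=(R.from_quat(q)*R.from_euler('y',np.pi)).as_quat()
        j=env.ik(pos,q); print(s,tm,a,pos.round(3),None if j is None else np.round(j,2))
E
```

```text
t 15.68 tcp [0.5689 0.031  0.1489] F [-0.8 -5.8  0.5] w 0.0098
[0.56897061 0.0312191  0.14820388] [ 0.00583362  0.70708272 -0.70708272 -0.00583362] [-0.00560307 -0.70575019  0.70841525  0.00575314]
1 0 0 [0.569 0.031 0.148] [ 0.03  0.36  1.68 -0.    1.1   1.62]
1 0 0.5 [ 0.568 -0.001  0.204] [-0.02  0.32  1.6  -0.    1.23  1.56]
1 0 1.0 [ 0.568 -0.057  0.237] [-0.12  0.3   1.54 -0.    1.31  1.47]
1 0 1.4 [ 0.567 -0.108  0.242] [-0.21  0.31  1.51 -0.    1.32  1.38]
1 0 1.8 [ 0.566 -0.157  0.226] [-0.29  0.33  1.52 -0.    1.29  1.3 ]
1 0.35 0 [0.569 0.031 0.148] [ 0.03  0.36  1.68 -0.    1.1   1.62]
1 0.35 0.5 [0.568 0.    0.204] [-0.08  0.32  1.6   0.1   1.23  1.48]
1 0.35 1.0 [ 0.568 -0.053  0.237] [-0.22  0.32  1.53  0.2   1.34  1.31]
1 0.35 1.4 [ 0.567 -0.103  0.242] [-0.35  0.35  1.48  0.26  1.41  1.18]
1 0.35 1.8 [ 0.566 -0.151  0.227] [-0.46  0.4   1.46  0.32  1.44  1.06]
1 0.6 0 [0.569 0.031 0.148] [ 0.03  0.36  1.68 -0.    1.1   1.62]
1 0.6 0.5 [0.568 0.002 0.204] [-0.11  0.32  1.6   0.18  1.24  1.41]
1 0.6 1.0 [ 0.568 -0.05   0.238] [-0.3   0.34  1.52  0.33  1.39  1.21]
1 0.6
[... 490 characters left out ...]
0 [0.569 0.031 0.148] [ 0.03  0.36  1.68 -0.    1.1  -1.52]
-1 0.35 0.5 [0.568 0.    0.204] [-0.08  0.32  1.6   0.1   1.23 -1.67]
-1 0.35 1.0 [ 0.568 -0.053  0.237] [-0.22  0.32  1.53  0.2   1.34 -1.83]
-1 0.35 1.4 [ 0.567 -0.103  0.242] [-0.35  0.35  1.48  0.26  1.41 -1.96]
-1 0.35 1.8 [ 0.566 -0.151  0.227] [-0.46  0.4   1.46  0.32  1.44 -2.08]
-1 0.6 0 [0.569 0.031 0.148] [ 0.03  0.36  1.68 -0.    1.1  -1.52]
-1 0.6 0.5 [0.568 0.002 0.204] [-0.11  0.32  1.6   0.18  1.24 -1.73]
-1 0.6 1.0 [ 0.568 -0.05   0.238] [-0.3   0.34  1.52  0.33  1.39 -1.93]
-1 0.6 1.4 [ 0.567 -0.1    0.244] [-0.44  0.39  1.47  0.42  1.49 -2.07]
-1 0.6 1.8 [ 0.566 -0.147  0.229] [-0.56  0.47  1.43  0.51  1.57 -2.2 ]
```

```bash
python3 - <<'E'
from h import *
s=1 if np.dot(env.get_ee_rot(),arc(0,0)[1])**2>.5 else -1
print(s); st()
for a in np.linspace(0,1.8,11)[1:]:
    pos,q=arc(a,.6*a/1.8)
    r=env.line_to(pos,q,feed=.12,max_force=45)
    f=env.get_wrist_force(); print(round(a,2),r,np.round(f,1),np.round(env.get_tool_pos()-pos,4),round(env.get_width(),4))
    if r or np.linalg.norm(f)>35: break
st(); snap("scene","s4")
E
```

```text
1
t 15.68 tcp [0.5689 0.031  0.1489] F [-0.8 -5.8  0.5] w 0.0098
0.18 False [-0.7  1.2  1.4] [-0.      0.0002  0.0003] 0.0096
0.36 False [-0.3  4.   2.9] [-0.      0.0007  0.0001] 0.0094
0.54 False [-1.3  5.7  5.2] [-0.0001  0.001   0.0006] 0.0092
0.72 False [-1.8  5.2  7.8] [-0.0001  0.0012  0.0012] 0.0093
0.9 False [-2.   4.5 11.3] [-0.0001  0.001   0.0018] 0.0096
1.08 False [-2.9  2.4 12.3] [-0.      0.0003  0.002 ] 0.0098
1.26 False [-3.2 -0.2 13.9] [-0.0002 -0.0007  0.0017] 0.0094
1.44 False [-3.1 -2.5 10.8] [-0.0002 -0.0017  0.001 ] 0.0092
1.62 False [-2.2 -4.5  7.4] [-0.0003 -0.0024 -0.0002] 0.0092
1.8 False [-2.3 -4.5  5.5] [-0.0004 -0.0027 -0.0013] 0.0096
t 19.05 tcp [ 0.5656 -0.1493  0.2277] F [-2.3 -4.5  5.5] w 0.0096
```

View pics/s4.png

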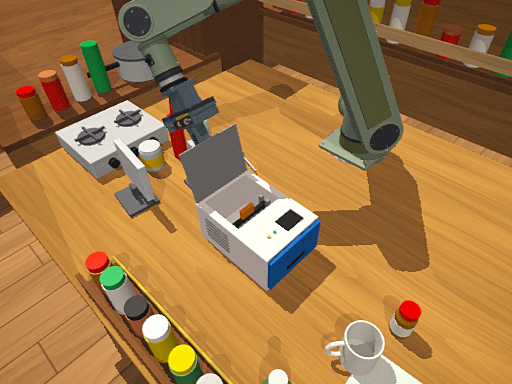

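```bash
python3 - <<'E'
from h import *
env.open(); st()
d=-Z*np.cos(.6)-UX*np.sin(.6)
env.line_to(env.get_tool_pos()-d*.09,feed=.2,max_force=30); st()
p=snap("scene","s5")
w=cloud(p); k=w-O; x=k@UX; y=k@UY; z=k[...,2]
m=(abs(y)<.08)&(z>.15)&(z<.31)&(x>.05)&(x<.2)
c=p["color"].astype(int); m&=(c.max(-1)-c.min(-1)<25)&(c.mean(-1)>80)
for lo in np.arange(.15,.3,.02):
    s=m&(z>lo)&(z<lo+.02); print(round(lo,2),s.sum(), np.round(np.median(x[s]),4) if s.any() else 0)
E
```

```text
t 20.38 tcp [ 0.5661 -0.1466  0.2291] F [ 0.4 -0.2 -1.4] w 0.0914
t 20.98 tcp [ 0.5649 -0.1969  0.3028] F [-0.1 -0.  -0.1] w 0.0916
0.15 256 0.1271
0.17 292 0.1278
0.19 281 0.1284
0.21 306 0.129
0.23 316 0.1297
0.25 336 0.1303
0.27 243 0.131
0.29 0 0
```

View pics/s5.png

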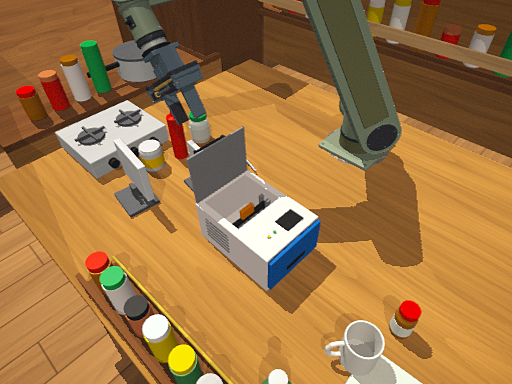

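```bash
python3 - <<'E'
from h import *
t=env.get_tool_pos(); env.line_to([t[0],t[1],.40],feed=.3)
env.grab(10)
q=pick(U(.04,0,.38),UY)[0][2]
env.goto(U(.04,0,.38),q); st()
env.line_to(U(.06,0,.225),feed=.25)
r=env.line_to(U(.134,0,.225),feed=.12,max_force=25); print(r); st()
env.line_to(U(.052,0,.225),feed=.25); env.line_to(U(.052,0,.27),feed=.25)
env.open(); st()
p=snap("scene","s6"); snap("wrist","w6")
w=cloud(p); k=w-O; x=k@UX; y=k@UY; z=k[...,2]
c=p["color"].astype(int); g=(c.max(-1)-c.min(-1)<25)&(c.mean(-1)>80)
m=(abs(y)<.08)&(z>.15)&(z<.31)&(x>.1)&(x<.2)&g
for lo in np.arange(.15,.3,.03):
    s=m&(z>lo)&(z<lo+.02); print(round(lo,2),s.sum(), np.round(np.median(x[s]),4) if s.any() else 0)
o=(c[...,2]>c[...,0]+80)&(c[...,2]>150)&(abs(x-.035)<.05)&(abs(y)<.06)&(z>.07)&(z<.13)
print("tab",o.sum(),[np.percentile(v[o],[3,50,97]).round(4) for v in(x,y,z)])
p=env.get_image("wrist"); w=cloud(p); k=w-O; x=k@UX; y=k@UY; z=k[...,2]; c=p["color"].astype(int)
o=(c[...,2]>c[...,0]+80)&(c[...,2]>150)&(abs(x-.035)<.05)&(abs(y)<.06)&(z>.07)&(z<.13)
print("tab wrist",o.sum(),[np.percentile(v[o],[3,50,97]).round(4) for v in(x,y,z)]if o.any() else 0)
st()
E
```

```text
t 23.91 tcp [ 0.5684 -0.0074  0.3799] F [ 0.2 -0.8 -0.1] w 0.0005
False
t 25.45 tcp [ 0.5669 -0.101   0.2254] F [-0.2  0.1 -0.4] w 0.0005
t 27.65 tcp [ 0.5681 -0.019   0.27  ] F [1.1 0.  0.3] w 0.0912
0.15 245 0.1343
0.18 261 0.1424
0.21 204 0.1509
0.24 197 0.1591
0.27 72 0.1661
tab 133 [array([0.028 , 0.0302, 0.0402]), array([-0.0197,  0.003 ,  0.022 ]), array([0.0887, 0.1073, 0.116 ])]
tab wrist 430 [array([0.0292, 0.0346, 0.0403]), array([-0.0196,  0.0011,  0.0208]), array([0.1133, 0.1147, 0.116 ])]
t 27.8 tcp [ 0.5681 -0.019   0.27  ] F [ 0.5 -1.  -0.8] w 0.0909
```

View pics/s6.png

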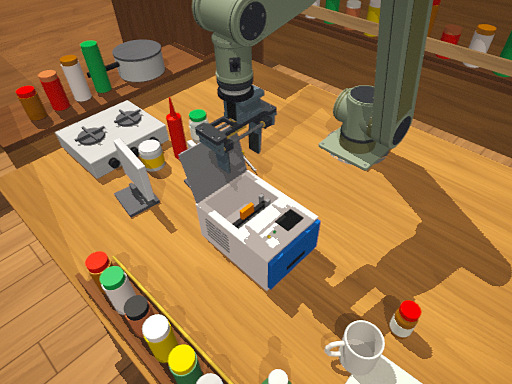

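View pics/w6.png

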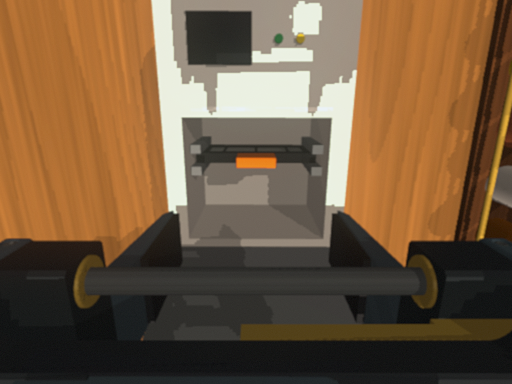

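Flap now stands at ≈1.84 rad. Tab is at unit (34.7, 0.7) mm, top 0.115. The guides look as wide-set as the open fingers' backs, so I'll close lightly above 100 mm height, then slide down and squeeze.

```bash
python3 - <<'E'
from h import *
env.line_to(U(.0347,.0007,.20),feed=.2)
r=env.line_to(U(.0347,.0007,.1035),feed=.12,max_force=10); print(r); st()
env.grab(4); st()
r=env.line_to(U(.0347,.0007,.089),feed=.04,max_force=20); print(r); st()
env.grab(35); env.dwell(.2); st()
snap("scene","s7"); snap("wrist","w7")
E
```

```text
False
t 29.26 tcp [ 0.5699 -0.0018  0.1044] F [ 0.7 -0.8 -0.7] w 0.0911
t 30.04 tcp [ 0.5691 -0.0017  0.1035] F [-0.4 -0.3  0.2] w 0.0435
False
t 30.55 tcp [ 0.5691 -0.0017  0.0887] F [-0.2  0.3 -0. ] w 0.0436
t 30.97 tcp [ 0.5691 -0.0017  0.0889] F [-0.2  0.  -0.7] w 0.0437
```

View pics/w7.png

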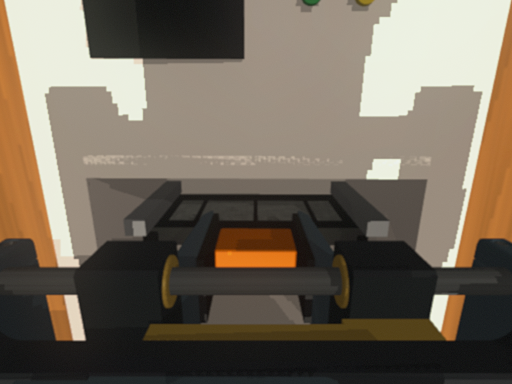

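```bash
python3 - <<'E'
from h import *
r=env.line_to(U(.0347,.0007,.21),feed=.08,max_force=20); print(r); st()
if not r:
    env.line_to(U(.02,.0007,.38),feed=.2); st()
    th=np.radians(-7.6); PT=np.array([-np.sin(th),np.cos(th),0])
    T=np.array([.50,.12,.38]); q=pick(T,PT)[0][2]
    env.goto(T,q); env.dwell(.5); st(); snap("scene","s8"); snap("top","t8"); snap("wrist","w8")
E
```

```text
False
t 32.73 tcp [ 0.5688 -0.0017  0.2094] F [-0.   0.3 -0.9] w 0.0434
t 33.73 tcp [0.5689 0.0129 0.3786] F [ 0.  -0.2 -1.4] w 0.0432
t 35.38 tcp [0.5    0.1199 0.38  ] F [-0.1 -0.3 -1.5] w 0.0437
```

View pics/s8.png

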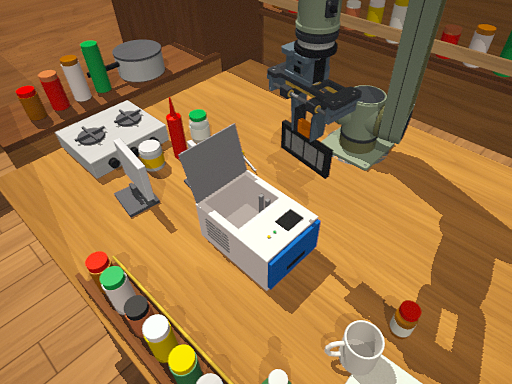

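View pics/w8.png

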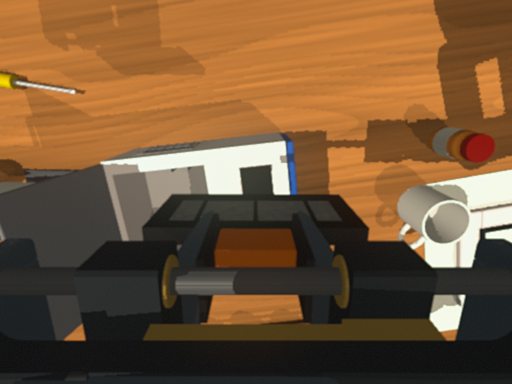

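```bash
python3 - <<'E'
from h import *
p=env.get_image("scene"); w=cloud(p)
m=(w[...,2]>.26)&(w[...,2]<.37)&(abs(w[...,0]-.5)<.06)&(abs(w[...,1]-.12)<.09)
f=w[m]; print("bottom z",f[:,2].min())
g=f[f[:,2]<.365]; rng=np.random.default_rng(0); best=None
g=f[(f[:,2]<.365)]
g=f[f[:,2]<.368]
for it in range(1):
    for _ in range(600):
        a=g[rng.choice(len(g),3,False)]; n=np.cross(a[1]-a[0],a[2]-a[0]); L=np.linalg.norm(n)
        if L<1e-5: continue
        k=abs((g-a[0])@(n/L))<.003
        if best is None or k.sum()>best.sum(): best=k
h=g[best]; n=np.linalg.svd(h-h.mean(0),full_matrices=False)[2][2]; n*=np.sign(n[0])
print("plate n",n.round(3),"yaw",np.degrees(np.arctan2(n[1],n[0])),"tilt",np.degrees(np.arcsin(n[2])),best.sum(),len(g))
k=w-O; x=k@UX; y=k@UY; z=k[...,2]; c=p["color"].astype(int)
gy=(c.max(-1)-c.min(-1)<25)&(c.mean(-1)>80); s=(abs(y)<.08)&(z>.15)&(z<.31)&(x>.1)&(x<.2)&gy
l=np.polyfit(z[s],x[s],1); print("flap",np.pi/2+np.arctan(l[0]))
b=(c[...,0]>c[...,2]+60)&(c[...,0]>c[...,1]+30)&(abs(y)<.12)&(abs(x+.15)<.1)&(z>.118); print("tray",np.median(x[b]))
st(); print(env.get_qd())
E
```

```text
bottom z 0.30223246098380574
plate n [ 0.991 -0.136  0.01 ] yaw -7.841378831732899 tilt 0.5578439968624183 1148 1209
flap 1.844448335984889
tray -0.1376559799625306
t 35.58 tcp [0.5  0.12 0.38] F [-0.5 -0.5 -0.3] w 0.0436
[-0.00055133 -0.00124072  0.00012286 -0.00156626  0.00071012 -0.00091361]
```

```bash
python3 - <<'E'
from h import *
env.finish_job(); st()
E
```

```text
the job is handed in; nothing more can be done
the job is handed in; nothing more can be done
```

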